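# Hold the spring clip open over the blue cards

## Robot

A 7-joint arm with a two-finger parallel gripper is mounted at the origin on the work surface; the furniture and walls round the work are solid. World frame = base frame: x ahead of the robot, y to its left, z up, the work surface at z = 0. Lengths are in m, angles in rad, forces in N, time in s.
With the tool pointing down it reaches from about 0.425 to 0.925 m from the base axis. Payload 6.8 kg.
Tool frame: the origin (TCP) lies at the very end of the fingers, on their centre line; the grasp point (between the pads) lies 19 mm behind it; z points along the fingers, y is the line along which they close (so a half turn about z gives the same grasp; the last joint's range is limited). The gripper opens to 85 mm and grips with 20 to 120 N. Pads are 22 mm wide; open, the fingers measure 114 mm over their backs; the gripper's body (76 mm by 85 mm) begins 54 mm behind the grasp point. The pads swing forward as they close: fully open they stand 13 mm farther back than shut.
Start: joints at [-1.332, 0.477, 0.022, 1.555, -0.011, 1.109, -0.083], TCP at [0.229, 0.635, 0.231] pointing down, gripper open.
Joint ranges: [-2.96, 2.96], [-0.34, 2.1], [-1.41, 1.46], [0.24, 2.44], [-1.37, 4.51], [0.17, 1.92], [-2.96, 2.96]. Speed limits (rad/s): [2.39, 2.39, 3.14, 3.14, 3.14, 3.14, 3.14].

## Interface

Orientations are given as a rotation vector (axis times angle).
In Python, from bench import get_obs, viewer, r gives the robot as it stands. The module is installed in compiled form; this text tells all that it offers.
- The arm moves only by the tool play_rows, never from a script. Its argument "commands" is a list that holds one entry, the list of rows, each a list of 5 numbers: the gripper's target within -1 to 1 (shut at 1, half-way at 0, fully open at -1), then the shift along the tool's x, y, z scaled (see below), then the turn about the tool's z scaled (see below). A call has 1 to 12 rows; each row is the pose to reach, as a shift and turn from the pose commanded when the call began, along the tool's axes at that moment; what a row does not reach only later rows make up. The controller multiplies each number of a shift by 0.2 m and each number of a turn by pi/2 rad. A row lasts 1/12 s, in which the tool goes at most 41.7 mm and 7.16 degrees, less where a joint would pass 70% of its speed; a pose out of reach is approached as far as the arm can. A call with a number of a shift or a turn outside -1 to 1 is refused whole. A call with a gripper value outside its range is refused whole. The fingers move at their own pace and stop on an object; "grip_force" is the grip in N (left out, the last holds). Time passes only in rows, so rows that repeat a pose let the fingers close. It gives the time, the measured TCP pose, the force, the opening and the grip force at its end, in the units of the state.
- get_obs(): the state, without advancing time (a new reading comes with each control period).
- viewer.grab_frame(name): name is "scene" or "top" or "wrist"; returns a dict with "pixels" (480x640x3 uint8, red, green, blue), "fovy" (degrees; the focal length in pixels is half the picture's height over the tangent of half this angle, whatever the lens; pixels are square), "cx", "cy" (the principal point, pixels), "world_to_cam" (4x4, takes a point from world to camera coordinates); the wrist camera has in their place "hand_eye" (4x4, takes a point from camera to tool coordinates, whose origin is the TCP and whose axes are the flange's). Camera axes: x right, y up, looking along -z (the intrinsics and any distortion apply to the point x, -y, -z); pixel columns grow to the right and rows downward; lengths in m; the calibration is good to about 2 mm. The wrist camera is an equidistant fisheye: a pixel r from the principal point sees the ray r / f radians off the axis. A picture is of the moment at which its call begins: read the wrist's pose just before it. There is no depth.
- r.hand_in(): hands the job in; it is judged then, once.
Trained networks look in a picture, given as the dict that the camera call returned (one of the last four; its "shot" number tells which), for a name from the list of things; names that differ only in an ending like _2 or _b are one class to them, and where a whole thing is asked for, a point or a joint stands for the part that bears it (a point fixed in the world has none). Each returns a list of dicts, best first, with "score" (0 to 1); they miss things now and then, are a little off and sometimes report something else, mostly with a low value. They report only what shows in the picture. A call takes as long as a camera call. They do not tell look-alikes from the thing itself.
- viewer.trace(picture, thing): "pixels" (480x640 bool, what is visible of it) and "rect" ([left, top, right, bottom] in pixels, round what is visible of it).
The state is a dict: "clock": time; "joints": joint angles; "qvel": joint speeds; "tau": joint torques, N m; "tcp_pos": TCP position; "orientation": TCP orientation; "contact_force": force on the tool from outside, world axes, zero at the start; "moment": the same for the moment, N m; "grip_width": finger opening in m; "gripper_force": force on a finger pad.
Only numpy, scipy, OpenCV 4.12 (cv2) and the standard library are available. Lean on these libraries where they do the work, as an engineer would, in place of code of your own. Each camera call takes 0.05 s, during which the arm holds its last target. There are 200 camera calls.

## Task

The big spring clip with red handles sits on the yellow pack of index cards. Squeeze its handles to spread it fully open, lift it off, and bring it down squarely over the middle of the top edge of the blue pack, so that the edge sits about half-way up between the gaping jaws and the clip touches the blue cards nowhere. Finish like that, still squeezing and holding the clip wide open round the edge, ready for one more card to be slid in; don't let it close or let go, and leave the other things on the desk alone.

Things in the scene. Friction and masses are not known exactly. Their poses are not given: they have to be found in the camera images.
- clip_grip (a point): Middle between the clip's two flat red handles, 34 mm above its hinge: squeeze here, along x. Handles 34 mm wide (y), 8 to 50 mm above the hinge. On the pack they form a V, outsides 42 mm apart here, 52 mm at the tops; squeezed (spring 6 rising to 11 N) they end parallel, 22 mm apart, at a firm stop: fully open. Axes as clip.
- clip_mouth (a point): Mid-plane of the clip level with the black jaw tips: 34 mm below the hinge, 68 mm below clip_grip, always half-way between the jaws; axes as clip. Jaws are 34 mm wide (y). Fully open, the tips gape about 27 mm (22 mm at the narrowest, 8 mm above the tips). The hinge pin closes the mouth 30 mm above the tips.
- clip: Loose spring clip, about 36 (y) x 52 (x) x 84 mm, 60 g, black jaws, red handles; at the start it stands jaws down, clamped on the yellow pack, its pin resting on the top edge. Origin: middle of the hinge. z up from jaws to handles, y along the hinge (along the card edge), x across, the way it opens and shuts.
- clip_far (a joint): Angle (rad) of the handle-and-jaw half on the clip's +x side: 0 shut, about 0.10 clamped on a pack of cards, 0.42 fully open at the stop. A spring closes it.
- clip_near (a joint): The same for the half on the clip's -x side; the two halves always open by the same angle.
- yellow_edge (a point): Middle of the top edge of the yellow pack of index cards, 90 mm above the desk. Pack 6 mm thick (x), 105 mm wide (y, along the edge), upright in a wooden stand 51 mm deep (x), 115 mm wide (y), 19 mm high, fixed to the desk. z up.
- blue_edge (a point): The same for the blue pack of cards in its own equal stand, also fixed.
- blue_stand: Stand with the blue cards; origin on the desk under its middle, axes as blue_edge.
- sticky_notes: Bystander: yellow pad of sticky notes, loose; leave it alone. Origin at the centre of its underside.
- glue_stick: Bystander: standing glue stick, loose; leave it alone. Origin at the centre of its underside.
- clay_pot: Bystander: orange clay pot, loose; leave it alone. Origin at the centre of its underside.
- stapler: Bystander: stapler, loose; leave it alone. Origin at the centre of its underside.
Things that resemble listed ones, but are neither listed nor needed, are in the scene too. Leave any turquoise look-alike of the clip alone.

How it is judged:
By the outcome, as a careful person would: the job done as asked, in the order asked, and still so for the second after the job is handed in, while the arm keeps its last pose, push and grip.
It also fails if it takes over 38 s, if anything falls off the work surface, if the arm or the gripper's body presses on something with over 40 N, if the wrist force passes 120 N, or if a joint passes its speed limit or range.

## Working session

There is one attempt and no reset: what is moved stays moved. The work goes in short steps, Python scripts to look and compute and a tool call to move; the robot and the scene stay as the last step left them, time stands still between calls to the robot, and variables do not carry over. Pictures are saved under pics/ and viewed, at most 11 in all, crops included, and the job is handed in when it is done.

Besides the shell and the picture viewer there is one more tool, called after "Call:" by a JSON object that holds its "op" and its "data", one argument or row to a line. play_rows: Moves the arm, as the interface text tells. Shifts and turns lie within -1 to 1; 1 stands for 0.2 m of shift or pi/2 rad of turn. Its arguments: {"type":"object","properties":{"commands":{"type":"array","items":{"type":"array","items":{"type":"array","items":{"type":"number","minimum":-1,"maximum":1}}}},"grip_force":{"type":"number"}},"required":["commands"]}

```bash
mkdir -p pics
cat > h.py <<'E'
import numpy as np, cv2
from bench import get_obs, viewer, r
from scipy.spatial.transform import Rotation as R
def cam(d): 
    f=240/np.tan(np.radians(d['fovy'])/2); return f,d['cx'],d['cy']
def ray(d,u,v,obs=None):
    f,cx,cy=cam(d); a,b=(u-cx)/f,(v-cy)/f
    if 'world_to_cam' in d:
        M=np.linalg.inv(d['world_to_cam']); k=np.array([a,-b,-1.])
    else:
        T=np.eye(4);T[:3,:3]=R.from_rotvec(obs['orientation']).as_matrix();T[:3,3]=obs['tcp_pos']
        M=T@d['hand_eye']; t=np.hypot(a,b); s=np.sin(t)/t if t>1e-9 else 1
        k=np.array([a*s,-b*s,-np.cos(t)])
    return M[:3,3],M[:3,:3]@k
def onz(d,u,v,z,obs=None):
    o,k=ray(d,u,v,obs); return o+k*(z-o[2])/k[2]
def proj(d,p,obs=None):
    f,cx,cy=cam(d); p=np.asarray(p,float)
    if 'world_to_cam' in d:
        W=d['world_to_cam']; q=W[:3,:3]@p+W[:3,3]; return np.array([cx+f*q[0]/-q[2],cy-f*q[1]/-q[2]])
    T=np.eye(4);T[:3,:3]=R.from_rotvec(obs['orientation']).as_matrix();T[:3,3]=obs['tcp_pos']
    W=np.linalg.inv(T@d['hand_eye']); q=W[:3,:3]@p+W[:3,3]; t=np.arctan2(np.hypot(q[0],q[1]),-q[2]); n=np.hypot(q[0],q[1])
    return np.array([cx+f*t*q[0]/n,cy-f*t*q[1]/n])
def save(d,n,crop=None,s=1):
    im=d['pixels'][:,:,::-1]
    if crop: im=im[crop[1]:crop[3],crop[0]:crop[2]]
    cv2.imwrite('pics/'+n,cv2.resize(im,None,fx=s,fy=s,interpolation=cv2.INTER_CUBIC))
E
cat > a.py <<'E'
from h import *
o=get_obs(); print(o['clock'],o['tcp_pos'],R.from_rotvec(o['orientation']).as_matrix().round(3))
ims=[]
for n in ['scene','top','wrist']:
    d=viewer.grab_frame(n); ims.append(d['pixels'])
    for t in ['clip','blue_stand','yellow_edge']:
        try:
            for q in viewer.trace(d,t)[:3]: 
                m=q['pixels']; c=np.argwhere(m).mean(0)[::-1]
                print(n,t,round(q['score'],2),np.round(q['rect']),c.round(),onz(d,*c,0.1,o).round(3))
        except Exception as e: print(n,t,e)
    save(d,n+'0.png')
E
python3 a.py
```

```text
0.0 [0.2292683  0.63424861 0.23031434] [[-0.94   0.34  -0.   ]
 [ 0.34   0.94  -0.002]
 [-0.    -0.002 -1.   ]]
scene clip 0.7 [374. 226. 406. 278.] [388. 252.] [0.521 0.188 0.1  ]
scene clip 0.62 [392. 232. 414. 254.] [406. 250.] [0.53 0.22 0.1 ]
scene yellow_edge 0.66 [215. 280. 295. 361.] [254. 322.] [ 0.609 -0.09   0.1  ]
scene yellow_edge 0.61 [350. 256. 418. 320.] [381. 289.] [0.619 0.106 0.1  ]
top clip 0.97 [194. 226. 229. 264.] [214. 246.] [0.437 0.279 0.1  ]
top clip 0.56 [258. 170. 283. 209.] [271. 190.] [0.536 0.183 0.1  ]
top blue_stand 0.78 [368. 193. 435. 231.] [401. 211.] [ 0.497 -0.044  0.1  ]
top yellow_edge 0.73 [244. 193. 310. 226.] [279. 210.] [0.501 0.169 0.1  ]
wrist clip 0.83 [132. 419. 153. 456.] [144. 436.] [0.407 0.347 0.1  ]
wrist yellow_edge 0.85 [120. 442. 160. 480.] [137. 461.] [0.454 0.298 0.1  ]
```

View pics/scene0.png

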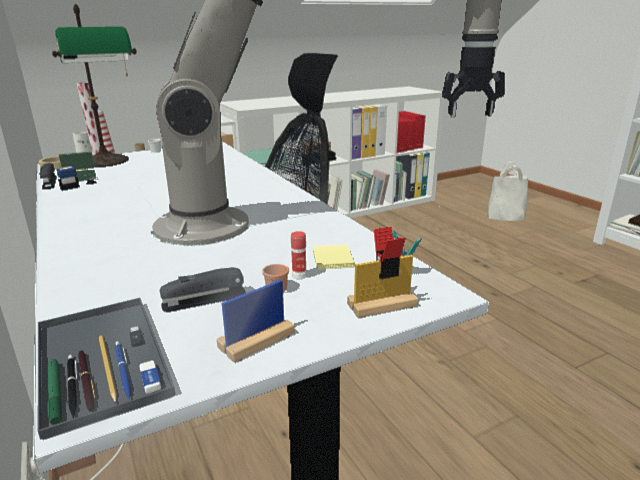

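View pics/top0.png

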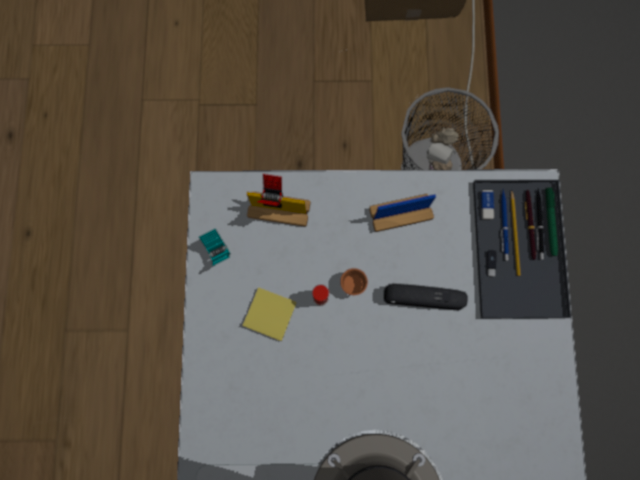

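Scene: red clip (388,252) on the yellow pack; the blue pack is at (254,315). Top: red clip at (272,190), blue pack at (402,206), and the turquoise decoy at (214,246). Next: coarse estimates of the edges.

```bash
cat > b.py <<'E'
from h import *
o=get_obs()
d=viewer.grab_frame('top'); hsv=cv2.cvtColor(d['pixels'],cv2.COLOR_RGB2HSV)
for n,lo,hi,box in [('yellow',(20,150,90),(32,255,255),(235,180,325,230)),('blue',(110,120,40),(130,255,255),(360,180,445,235)),('red',(0,150,60),(6,255,255),(250,165,300,215))]:
    m=cv2.inRange(hsv,lo,hi); k=np.zeros_like(m); x0,y0,x1,y1=box; k[y0:y1,x0:x1]=m[y0:y1,x0:x1]
    pts=np.argwhere(k)[:,::-1].astype(np.float32)
    print(n,len(pts),pts.min(0),pts.max(0),cv2.minAreaRect(pts))
    for c in cv2.boxPoints(cv2.minAreaRect(pts)): print(c.round(1),onz(d,*c,0.09).round(4))
print(np.linalg.inv(d['world_to_cam'])[:3,3])
w=viewer.grab_frame('wrist'); print(w['hand_eye'].round(3),w['fovy'])
save(d,'top1.png',(230,160,450,240),3.6)
E
python3 b.py
```

```text
yellow 138 [247. 193.] [305. 207.] ((276.4827880859375, 197.70692443847656), (59.64003372192383, 6.437828063964844), 11.88865852355957)
[246.6 194.7] [0.5312 0.2271 0.09  ]
[248.  188.4] [0.5428 0.225  0.09  ]
[306.3 200.7] [0.5198 0.1215 0.09  ]
[305. 207.] [0.5083 0.1238 0.09  ]
blue 198 [375. 195.] [434. 217.] ((404.538330078125, 206.17453002929688), (10.482132911682129, 62.344871520996094), 77.6192398071289)
[373.  207.7] [0.5065 0.0041 0.09  ]
[433.9 194.4] [ 0.5304 -0.1041  0.09  ]
[436.1 204.6] [ 0.5117 -0.1073  0.09  ]
[375.2 218. ] [0.4879 0.0006 0.09  ]
red 285 [259. 175.] [281. 205.] ((271.4407653808594, 190.00782775878906), (20.282207489013672, 28.78034210205078), 10.885527610778809)
[258.8 202.2] [0.5173 0.2054 0.09  ]
[264.2 174. ] [0.5694 0.1967 0.09  ]
[284.1 177.8] [0.5622 0.1611 0.09  ]
[278.7 206.1] [0.5102 0.1702 0.09  ]
[0.24125623 0.09068096 1.09228821]
[[-0.     0.949  0.314  0.08 ]
 [ 1.    -0.     0.     0.   ]
 [ 0.     0.314 -0.949 -0.142]
 [ 0.     0.     0.     1.   ]] 65.70646984690485
```

View pics/top1.png

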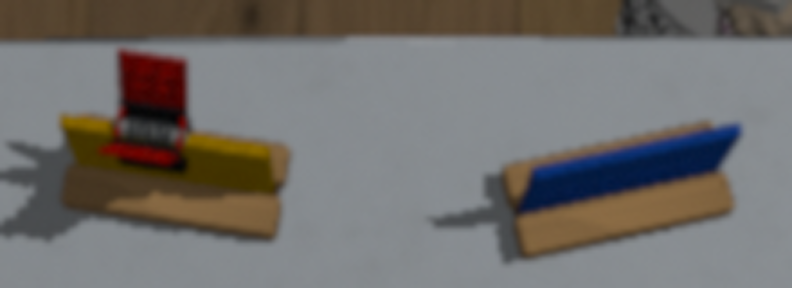

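The crop shows the yellow top edge from about (247,192) to (306,200) in full-frame pixels and the blue from (377,207) to (436,195). I'll move over the clip.

Call:
{"op": "play_rows", "data": {
  "commands": [
    [[-1,-0.73,-0.53,-0.1,0],[-1,-0.73,-0.53,-0.1,0],[-1,-0.73,-0.53,-0.1,0],[-1,-0.73,-0.53,-0.1,0],[-1,-0.73,-0.53,-0.1,0]]
  ]
}}

```text
clock: 1.12
tcp_pos: [0.3358, 0.4799, 0.2523]
orientation: [0.553, 3.09, -0.002]
contact_force: [0.5, 0.4, 0.1]
grip_width: 0.0855
gripper_force: 0.0
```

Call:
{"op": "play_rows", "data": {
  "commands": [
    [[-1,-0.73,-0.53,0,0],[-1,-0.73,-0.53,0,0],[-1,-0.73,-0.53,0,0],[-1,-0.73,-0.53,0,0],[-1,-0.73,-0.53,0,0]]
  ]
}}

```text
clock: 1.53
tcp_pos: [0.4361, 0.3296, 0.2517]
orientation: [0.555, 3.09, -0.003]
contact_force: [0.7, -0.4, 0.6]
grip_width: 0.0857
gripper_force: 0.0
```

Call:
{"op": "play_rows", "data": {
  "commands": [
    [[-1,-0.73,-0.53,0,0.08],[-1,-0.73,-0.53,0,0.16],[-1,-0.73,-0.53,0,0.24],[-1,-0.73,-0.53,0,0.32],[-1,-0.73,-0.53,0,0.4],[-1,-0.73,-0.53,0,0.48],[-1,-0.73,-0.53,0,0.56],[-1,-0.73,-0.53,0,0.64],[-1,-0.73,-0.53,0,0.72],[-1,-0.73,-0.53,0,0.8],[-1,-0.73,-0.53,0,0.87],[-1,-0.73,-0.53,0,0.87]]
  ]
}}

```text
clock: 2.53
tcp_pos: [0.5332, 0.1871, 0.2514]
orientation: [2.378, 2.053, 0.0]
contact_force: [-0.5, 0.4, -0.2]
grip_width: 0.0855
gripper_force: 0.0
```

```bash
cat > c.py <<'E'
from h import *
import sys
o=get_obs(); print(o['clock'],o['tcp_pos'],R.from_rotvec(o['orientation']).as_matrix().round(3)); d=viewer.grab_frame('wrist')
t=viewer.trace(d,'clip'); print([(q['score'],np.round(q['rect'])) for q in t[:2]])
np.savez('w_%s.npz'%sys.argv[1],px=d['pixels'],he=d['hand_eye'],fovy=d['fovy'],cx=d['cx'],cy=d['cy'],tcp=o['tcp_pos'],ori=o['orientation'])
save(d,sys.argv[1]+'.png',None,1.25)
E
python3 c.py w1
```

```text
2.5333 [0.53324488 0.1871083  0.25136194] [[ 0.146  0.989  0.   ]
 [ 0.989 -0.146 -0.   ]
 [ 0.     0.    -1.   ]]
[(0.92, array([278., 194., 350., 260.])), (0.83, array([165.,  84., 234., 152.]))]
```

View pics/w1.png

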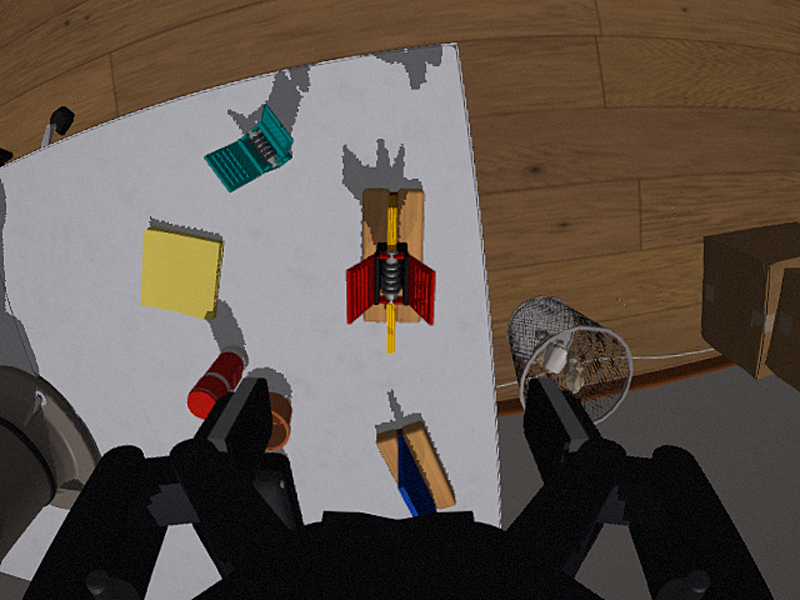

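The wrist view shows the clip centred near (391,283)/1.25, its outer handle tops at x=347 and 435, and the yellow edge running from (392,192) to (391,352).

```bash
cat > e.py <<'E'
from h import *
def load(n):
    z=np.load('w_%s.npz'%n); return dict(hand_eye=z['he'],fovy=float(z['fovy']),cx=float(z['cx']),cy=float(z['cy']),pixels=z['px']),dict(tcp_pos=z['tcp'],orientation=z['ori'])
E
python3 - <<'E'
from e import *
d,o=load('w1')
Rm=R.from_rotvec(o['orientation']).as_matrix()
for n,u,v,z in [('yt',392,192,.09),('yb',391,352,.09),('ltl',347,268,.144),('lbl',348,323,.144),('rt',435,265,.144),('rb',434,323,.144)]:
    p=onz(d,u/1.25,v/1.25,z,o); print(n,p.round(4),(Rm.T@(p-o['tcp_pos'])).round(4))
E
```

```text
yt [0.5377 0.2366 0.09  ] [ 0.0496 -0.0028  0.1614]
yb [0.52   0.1237 0.09  ] [-0.0647 -0.0039  0.1614]
ltl [0.508  0.2038 0.144 ] [ 0.0128 -0.0274  0.1074]
lbl [0.5026 0.1711 0.144 ] [-0.0203 -0.028   0.1074]
rt [0.5568 0.1983 0.144 ] [0.0145 0.0217 0.1074]
rb [0.552  0.1639 0.144 ] [-0.0203  0.022   0.1074]
```

Call:
{"op": "play_rows", "data": {
  "commands": [
    [[-1,-0.015,-0.015,0.2,0],[-1,-0.015,-0.015,0.36,0],[-1,-0.015,-0.015,0.52,0],[-1,-0.015,-0.015,0.64,0],[-1,-0.015,-0.015,0.72,0],[-1,-0.015,-0.015,0.72,0],[-1,-0.015,-0.015,0.72,0]]
  ]
}}

```text
clock: 3.22
tcp_pos: [0.5296, 0.1841, 0.107]
orientation: [-2.372, -2.06, 0.002]
contact_force: [-0.4, -0.9, 0.4]
grip_width: 0.0852
gripper_force: 0.0
```

```bash
python3 c.py w2
```

```text
3.2167 [0.52963841 0.18413186 0.10699003] [[ 0.14   0.99  -0.001]
 [ 0.99  -0.14  -0.001]
 [-0.001 -0.001 -1.   ]]
[(0.66, array([ 35., 207., 121., 316.])), (0.61, array([242., 244., 389., 389.]))]
```

View pics/w2.png

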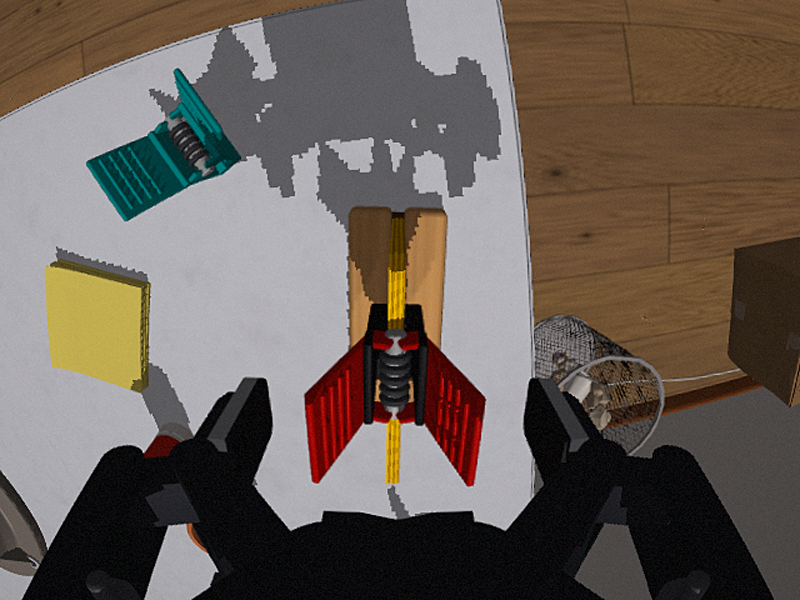

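Close view: the handles span x=306 to 484 with their middle at 395, and the finger tips are centred at 398. I'll check numerically.

Run:
```python
from e import *
d,o=load('w2')
Rm=R.from_rotvec(o['orientation']).as_matrix()
for n,u,v,z in [('yt',399,268,.09),('yb',393,483,.09),('lt',306,395,.144),('lb',315,484,.144),('rt',485,400,.144),('rb',474,484,.144),('pin',398,335,.094),('pinb',392,415,.094)]:
    p=onz(d,u/1.25,v/1.25,z,o); print(n,p.round(4),(Rm.T@(p-o['tcp_pos'])).round(4))
```

```text
yt [0.5361 0.2209 0.09  ] [0.0373 0.0013 0.017 ]
yb [0.5197 0.1234 0.09  ] [-0.0615 -0.0013  0.017 ]
lt [0.5087 0.2046 0.144 ] [ 0.0173 -0.0236 -0.037 ]
lb [0.5039 0.1731 0.144 ] [-0.0145 -0.024  -0.037 ]
rt [0.5557 0.1964 0.144 ] [ 0.0157  0.0241 -0.0371]
rb [0.5511 0.1666 0.144 ] [-0.0144  0.0236 -0.037 ]
pin [0.5324 0.197  0.094 ] [0.0132 0.0009 0.013 ]
pinb [0.5252 0.163  0.094 ] [-0.0216 -0.0014  0.013 ]
```

Call:
{"op": "play_rows", "data": {
  "commands": [
    [[-1,0,0,0,0.011],[0,0,0,0,0.011],[0.2,0,0,0,0.011],[0.4,0,0,0,0.011],[0.6,0,0,0,0.011],[1,0,0,0,0.011],[1,0,0,0,0.011],[1,0,0,0,0.011],[1,0,0,0,0.011],[1,0,0,0,0.011],[1,0,0,0,0.011],[1,0,0,0,0.011]]
  ],
  "grip_force": 35
}}

```text
clock: 4.32
tcp_pos: [0.5304, 0.1851, 0.1099]
orientation: [-2.391, -2.036, -0.003]
contact_force: [-7.3, -0.3, 23.0]
grip_width: 0.0206
gripper_force: 36.0
```

```bash
python3 c.py w3
```

```text
4.3167 [0.53042288 0.18507237 0.10989167] [[ 0.159  0.987  0.001]
 [ 0.987 -0.159  0.002]
 [ 0.002  0.    -1.   ]]
[(0.97, array([279., 246., 358., 396.])), (0.59, array([ 68.,  62., 192., 184.]))]
```

View pics/w3.png

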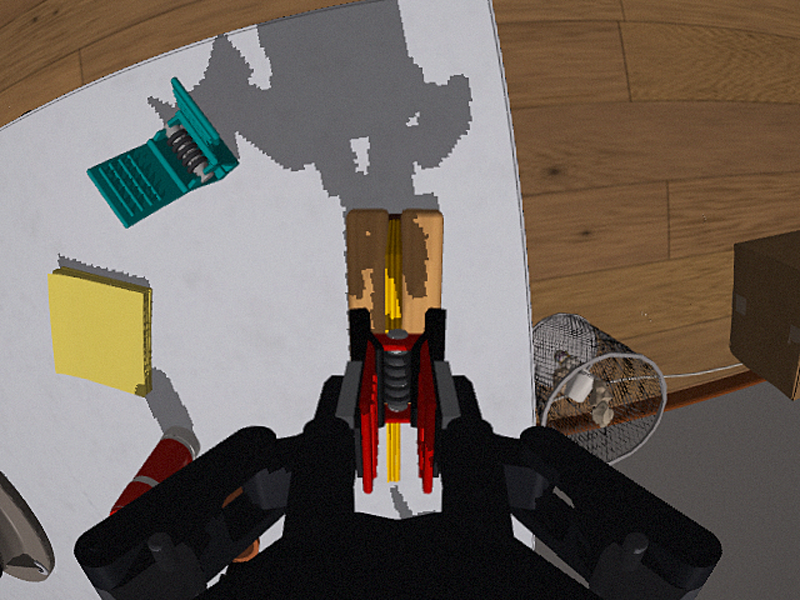

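The clip is squeezed fully open, with the handles parallel at x=370 and 428. Lifting.

Call:
{"op": "play_rows", "data": {
  "commands": [
    [[1,0,0,-0.03,0],[1,0,0,-0.08,0],[1,0,0,-0.16,0],[1,0,0,-0.26,0],[1,0,0,-0.38,0],[1,0,0,-0.5,0],[1,0,0,-0.6,0],[1,0,0,-0.6,0],[1,0,0,-0.6,0]]
  ]
}}

```text
clock: 5.17
tcp_pos: [0.5304, 0.1846, 0.2285]
orientation: [2.391, 2.037, 0.004]
contact_force: [-0.8, -0.0, -2.1]
grip_width: 0.0208
gripper_force: 34.8
```

```bash
python3 c.py w4
cat > f.py <<'E'
from h import *
d=viewer.grab_frame('scene'); save(d,'scene2.png',(180,200,440,370),3)
E
python3 f.py
```

```text
5.1667 [0.53040429 0.1845641  0.22849957] [[ 0.159  0.987  0.002]
 [ 0.987 -0.159  0.001]
 [ 0.002  0.002 -1.   ]]
[(0.71, array([153.,  78., 228., 156.])), (0.63, array([278., 247., 359., 398.]))]
```

View pics/w4.png

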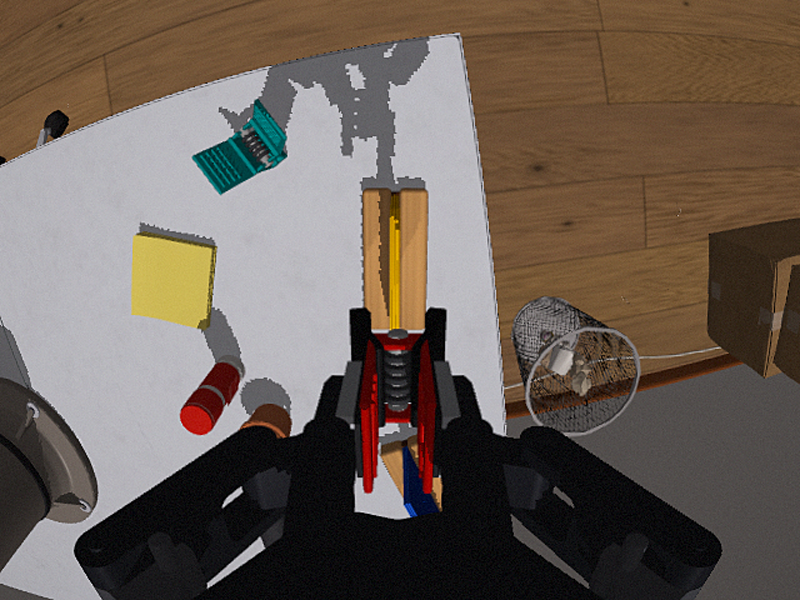

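Clip held, unchanged in the gripper; the yellow pack is clear. Move so the blue edge shows in front of the clip.

Call:
{"op": "play_rows", "data": {
  "commands": [
    [[1,-0.2,0.04,0,0],[1,-0.4,0.08,0,0],[1,-0.6,0.12,0,0],[1,-0.82,0.15,0,0],[1,-0.82,0.15,0,0]]
  ]
}}

```text
clock: 5.73
tcp_pos: [0.5319, 0.008, 0.2266]
orientation: [2.402, 2.022, -0.006]
contact_force: [-1.1, -0.1, -0.9]
grip_width: 0.0208
gripper_force: 34.8
```

Call:
{"op": "play_rows", "data": {
  "commands": [
    [[1,-0.2,0.04,0,-0.06],[1,-0.4,0.08,0,-0.12],[1,-0.6,0.12,0,-0.18],[1,-0.82,0.15,0,-0.228],[1,-0.82,0.15,0,-0.228],[1,-0.82,0.15,0,-0.228],[1,-0.82,0.15,0,-0.228]]
  ]
}}

```text
clock: 6.32
tcp_pos: [0.5363, -0.1487, 0.2263]
orientation: [-1.992, -2.427, 0.001]
contact_force: [0.8, 1.1, -0.4]
grip_width: 0.0206
gripper_force: 34.8
```

```bash
python3 c.py w5
```

```text
6.3167 [ 0.53629929 -0.14871766  0.22625972] [[-0.195  0.981 -0.002]
 [ 0.981  0.195  0.001]
 [ 0.001 -0.002 -1.   ]]
[(0.65, array([281., 249., 361., 392.]))]
```

View pics/w5.png

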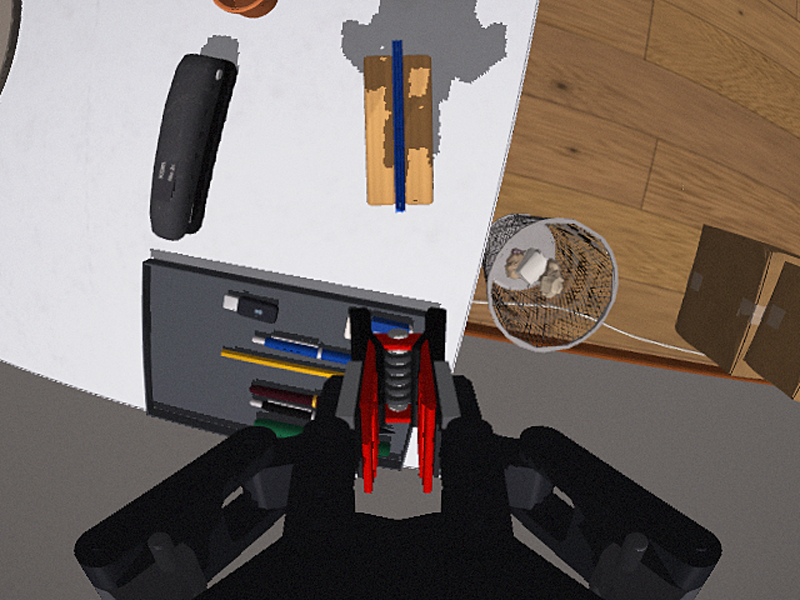

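The blue edge runs from (397.5,40) to (400.5,211), with the clip at about (398,370).

Run:
```python
from e import *
d,o=load('w5')
Rm=R.from_rotvec(o['orientation']).as_matrix()
m=cv2.inRange(cv2.cvtColor(d['pixels'],cv2.COLOR_RGB2HSV),(108,100,30),(130,255,255)); m[185:]=0; m[:,:300]=0;m[:,340:]=0
ys,xs=np.nonzero(m); print(len(ys),ys.min(),ys.max(),[xs[ys==k].mean() for k in (40,80,120,160)])
for n,u,v,z in [('top',397.5,40,.09),('bot',400.5,211,.09),('pin f',397,331,o['tcp_pos'][2]-.016),('pin b',398,408,o['tcp_pos'][2]-.016),('jl',350,308,o['tcp_pos'][2]-.05),('jr',446,308,o['tcp_pos'][2]-.05)]:
    p=onz(d,u/1.25,v/1.25,z,o); print(n,p.round(4),(Rm.T@(p-o['tcp_pos'])).round(4))
for n,p in [('px0',.25),('c',.0)]: pass
for k in (40,80,120,160): print((Rm.T@(onz(d,xs[ys==k].mean(),k,.09,o)-o['tcp_pos'])).round(4))
```

```text
1101 32 169 [np.float64(317.5), np.float64(318.0), np.float64(319.0), np.float64(320.0)]
top [ 0.5085 -0.007   0.09  ] [0.1442 0.0007 0.1364]
bot [ 0.5306 -0.1086  0.09  ] [0.0403 0.0025 0.1363]
pin f [ 0.5342 -0.1356  0.2103] [0.0132 0.0005 0.016 ]
pin b [ 0.5411 -0.1685  0.2103] [-0.0204  0.0009  0.016 ]
jl [ 0.5143 -0.1431  0.1763] [ 0.0098 -0.0203  0.05  ]
jr [ 0.556  -0.1347  0.1763] [0.0098 0.0221 0.05  ]
[0.138  0.0003 0.1364]
[0.1072 0.0007 0.1364]
[0.0772 0.0014 0.1363]
[0.047  0.0022 0.1363]
```

Call:
{"op": "play_rows", "data": {
  "commands": [
    [[1,0.12,0.004,0,-0.011],[1,0.25,0.004,0,-0.011],[1,0.38,0.004,0,-0.011],[1,0.47,0.004,0,-0.011],[1,0.47,0.004,0,-0.011],[1,0.47,0.004,0,-0.011]]
  ]
}}

```text
clock: 6.92
tcp_pos: [0.5191, -0.0539, 0.2271]
orientation: [-1.963, -2.452, -0.0]
contact_force: [0.4, -0.8, -1.7]
grip_width: 0.0208
gripper_force: 34.8
```

```bash
python3 c.py w6
cat > g.py <<'E'
from h import *
import sys
d=viewer.grab_frame('scene'); a=d['pixels'][180:380,160:360][:,:,::-1]
w=viewer.grab_frame('wrist')['pixels'][100:480,200:440][:,:,::-1]
t=viewer.grab_frame('top'); b=t['pixels'][150:270,340:460][:,:,::-1]
cv2.imwrite('pics/'+sys.argv[1],np.hstack([cv2.resize(x,(int(x.shape[1]*400/x.shape[0]),400),interpolation=cv2.INTER_CUBIC) for x in (a,w)]))
E
python3 g.py m1.png
```

```text
6.9167 [ 0.51905374 -0.05388759  0.22710911] [[-0.219  0.976 -0.   ]
 [ 0.976  0.219  0.001]
 [ 0.001 -0.    -1.   ]]
[(0.6, array([278., 245., 359., 397.]))]
```

View pics/m1.png

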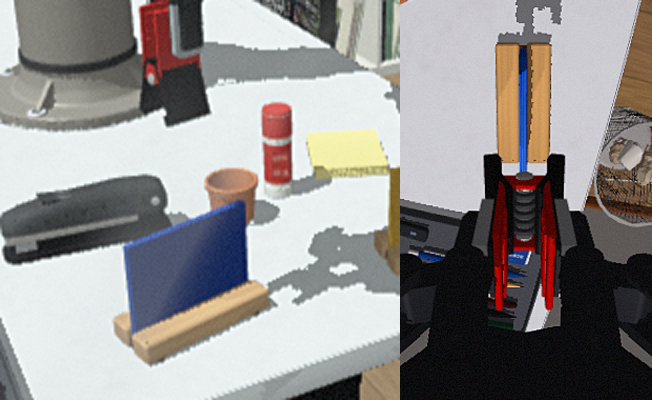

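Blue edge lines up with the clip's middle (both at x≈524 in the right panel). Descending.

Call:
{"op": "play_rows", "data": {
  "commands": [
    [[1,0,0,0.08,0],[1,0,0,0.16,0],[1,0,0,0.24,0],[1,0,0,0.3,0],[1,0,0,0.36,0],[1,0,0,0.41,0],[1,0,0,0.45,0],[1,0,0,0.48,0],[1,0,0,0.51,0],[1,0,0,0.51,0],[1,0,0,0.51,0],[1,0,0,0.51,0]]
  ]
}}

```text
clock: 8.17
tcp_pos: [0.5195, -0.0568, 0.1257]
orientation: [1.969, 2.447, 0.001]
contact_force: [1.0, -0.2, -0.8]
grip_width: 0.0206
gripper_force: 34.8
```

```bash
python3 c.py w7; python3 g.py m2.png
python3 - <<'E'
from e import *
d,o=load('w7'); Rm=R.from_rotvec(o['orientation']).as_matrix()
m=cv2.inRange(cv2.cvtColor(d['pixels'],cv2.COLOR_RGB2HSV),(108,100,30),(130,255,255)); m[:,:280]=0;m[:,360:]=0
ys,xs=np.nonzero(m)
for k in range(100,400,15):
    x=xs[ys==k]
    if len(x): print(k,x.min(),x.max(),(Rm.T@(onz(d,x.mean(),k,.09,o)-o['tcp_pos'])).round(4))
E
```

```text
8.1667 [ 0.51951216 -0.05678222  0.12571113] [[-0.214  0.977  0.001]
 [ 0.977  0.214  0.   ]
 [-0.     0.001 -1.   ]]
[(0.88, array([281., 244., 361., 394.]))]
160 312 320 [ 0.0591 -0.0003  0.0357]
175 310 321 [ 0.0517 -0.0005  0.0357]
190 310 321 [ 0.0443 -0.0006  0.0357]
205 310 321 [ 0.0368 -0.0006  0.0357]
220 310 321 [ 0.0291 -0.0006  0.0357]
235 310 321 [ 0.0212 -0.0006  0.0357]
250 310 321 [ 0.0131 -0.0006  0.0357]
340 311 320 [-0.0423 -0.0008  0.0357]
355 311 312 [-0.0532 -0.0032  0.0357]
```

View pics/m2.png

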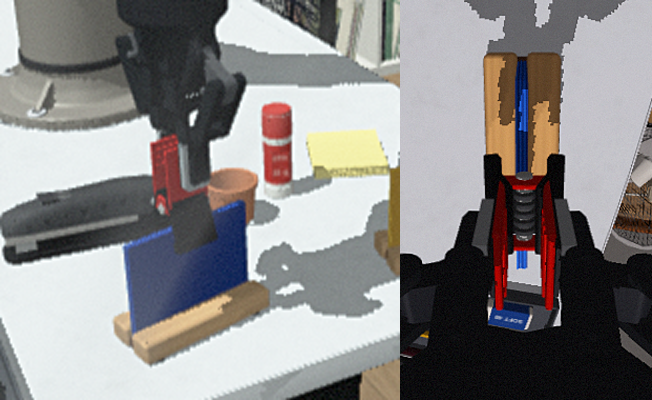

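Run:
```python
from h import *
d=viewer.grab_frame('scene'); o=get_obs(); Rm=R.from_rotvec(o['orientation']).as_matrix()
ex,ey=Rm[:,0],Rm[:,1]
def onplane(u,v,off):
    p0,k=ray(d,160+u/2,180+v/2); t=(o['tcp_pos']@ey+off-p0@ey)/(k@ey); p=p0+k*t; return ((p-o['tcp_pos'])@ex).round(4),p[2].round(4)
for n,u,v,off in [('jawL',175,252,.0145),('jawR',216,246,.0145),('jawtopL',173,228,.012),('jawtopR',208,211,.012),('edgeL',126,245,.002),('edgeR',245,202,.002),('hL',151,143,.011),('hR',177,137,.011)]: print(n,onplane(u,v,off))
save(d,'s3.png',(210,230,300,340),5.4)
```

```text
jawL (np.float64(-0.0195), np.float64(0.0803))
jawR (np.float64(0.0165), np.float64(0.0709))
jawtopL (np.float64(-0.0182), np.float64(0.0988))
jawtopR (np.float64(0.0128), np.float64(0.1014))
edgeL (np.float64(-0.0519), np.float64(0.0934))
edgeR (np.float64(0.0541), np.float64(0.0899))
hL (np.float64(-0.0299), np.float64(0.1703))
hR (np.float64(-0.0088), np.float64(0.1684))
```

View pics/s3.png

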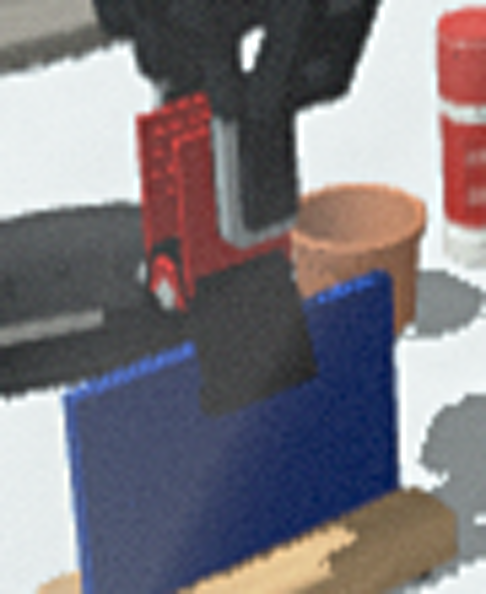

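The scene crop shows the jaws straddling the blue edge, parallel to it, with the tips well below it. The clip is about 2 mm off centre along the edge, so I'll nudge it and settle.

Call:
{"op": "play_rows", "data": {
  "commands": [
    [[1,0.01,-0.002,0,0],[1,0.01,-0.002,0,0],[1,0.01,-0.002,0,0],[1,0.01,-0.002,0,0],[1,0.01,-0.002,0,0],[1,0.01,-0.002,0,0]]
  ]
}}

```text
clock: 8.97
tcp_pos: [0.5183, -0.0549, 0.1253]
orientation: [1.97, 2.447, -0.0]
contact_force: [0.1, 1.0, -0.3]
grip_width: 0.0207
gripper_force: 34.8
```

Run:
```python
from h import *
o=get_obs(); print(o['tcp_pos'],o['contact_force'],o['grip_width'],o['gripper_force']); print(r.hand_in())
```

```text
[ 0.51832979 -0.05488962  0.12528748] [ 0.0777287   1.00444687 -0.26902692] 0.02074292783302766 34.845691323280334
the job is handed in; nothing more can be done
None
```

The red clip is held fully open over the middle of the blue pack's top edge, with the edge about half-way up the jaws and no sign of it touching the cards. I handed it in at about 9 s, still squeezing.

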